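# Seat the relay in the test jig and lock the hold-down over it

### The job

Plug the grey box-shaped relay fully home into the black socket of the test jig and let go of it. Then pull up the lock plunger's knob, slide the hold-down section along its rail to the next hole so that its arm lies over the relay, and push the knob all the way down so the pin is fully home in that hole. The plunger's spring is tired and pushes the pin back up half-way, so finish while still holding the knob fully down; leave the other things on the bench where they are.

Things in the scene. Friction and masses are not known exactly. Their poses are not given: they have to be found in the camera images.
- relay_mid (a point): Relay, loose, about 60 g: grey body 36 x 24 x 40 mm (along its x, y, z) over a black plug block 26 x 16 x 12 mm, on which it stands upright at the start (52 mm tall in all). This point is its centre, 26 mm above the foot of the plug; z is up, x along the long side. Either way round fits.
- socket_mouth (a point): Centre of the mouth of the socket, a black block 50 x 40 x 20 mm on the fixed jig; its top face is 32 mm above the bench. Hole 27.5 x 17.5 mm (long along x), 14 mm deep, chamfered; the relay's body rests on the top face, its centre then 14 mm above this point. Axes are the jig's: x across to the rail, y along the rail, the way the section must slide, z up.
- section (a joint): Travel in m of the hold-down section, an aluminium sleeve 46 x 50 mm (top 57 mm above the bench) on the rail; 0 at the hole where it starts, growing along the jig's +y. Holes at 0, 0.065 (the next one, arm over the socket) and 0.130; the pin has 1 mm play each way. Some 2 N moves it when unlocked.
- holddown_tip (a point): Free end of the section's steel hold-down arm, on its underside, 77 mm above the bench. The arm is 18 mm wide and 6 mm thick and runs from here 61 mm along the jig's +x to its upright; at the start it lies 65 mm to the -y side of the socket, at the next hole over the socket, 5 mm above a seated relay.
- plunger (a joint): Height in m of the lock plunger above fully home, 0 to 0.022. Left alone in a hole it stays at about 0.004 (half-way, still locked); the pin is clear of the hole above 0.012 and rests on the rail at 0.012 between holes. Spring 600 N/m about 0.004: some 6 N pulls it clear, 2.5 N pushes it home.
- knob_mid (a point): Middle of the plunger's knob, a black upright cylinder 28 mm in diameter, 28 mm tall, on top of the section and moving with it; 87 mm above the bench when home, about 91 mm at the start. Its underside is 16 mm above the section when home. Both sides of it along the rail are free; the arm's upright stands 44 mm off on the socket's side. Axes are the jig's.
- multimeter: Yellow multimeter lying on the bench, 150 x 78 x 30 mm; origin at its underside centre. To be left alone.
- capacitor: Black round capacitor can standing on the bench, 35 mm in diameter, 45 mm tall; origin at its underside centre. To be left alone.
- screwdriver: Screwdriver lying on the bench beyond the jig. To be left alone.

How it is judged:
By the outcome, as a careful person would: the job done as asked, in the order asked, and still so for the second after the job is handed in, while the arm keeps its last pose, push and grip.
It also fails if it takes over 51 s, if anything falls off the work surface, if the arm or the gripper's body presses on something with over 40 N, if the wrist force passes 120 N, or if a joint passes its speed limit or range.

### The arm

A 6-joint arm with a two-finger parallel gripper is mounted at the origin on the work surface. World frame = base frame: x ahead of the robot, y to its left, z up, the work surface at z = 0. Lengths are in m, angles in degrees, forces in N, time in s.
With the tool pointing down it reaches from about 0.4 to 0.925 m from the base axis. Payload 12.5 kg.
Tool frame: the origin (TCP) lies midway between the tips of the shut fingers; the grasp point (between the pads) lies 19 mm behind it; z points along the fingers, y is the direction in which the jaws open and shut (so a half turn about z gives the same grasp; the last joint's range is limited). The gripper opens to 95 mm and grips with 3 to 60 N. Pads are 20 mm wide; open, the fingers measure 119 mm over their backs; the gripper's body (75 mm by 180 mm) begins 59 mm behind the grasp point.
Start: joints at [-69.477, 28.126, 89.318, -0, 62.55, -6.05], TCP at [0.28, -0.559, 0.215] pointing down, gripper open.
Joint ranges: [-177.58, 177.58], [-47.91, 125.51], [2.72, 160], [-65.01, 245.01], [3.68, 167.84], [-153.87, 153.87]. Speed limits (degrees/s): [127.2, 127.2, 159.86, 180, 180, 180].

### API

Orientations are given as [roll, pitch, yaw] about the fixed x, y, z axes, in that order (R = Rz(yaw) Ry(pitch) Rx(roll)).
In Python, from cell import bot gives the robot as it stands.
- The arm moves only by the shell command python3 -m jog 'ROWS' [FORCE]. ROWS is JSON, a list of rows, each a list of 7 numbers: the gripper command: -1 is shut, 1 is fully open, values between are in proportion, then the shift along the tool's x, y, z in units of 250 mm (1.0 is 250 mm), then the turn, a rotation vector about the tool's x, y, z in units of pi/2 rad (1.0 is pi/2 rad). In form: [[claw, x, y, z, ax, ay, az], ...]. A call has 1 to 5 rows; each row is the pose to reach, as a shift and turn from the pose commanded when the call began, along the tool's axes at that moment; what a row does not reach only later rows make up. A row lasts 1/8 s, in which the tool goes at most 62.5 mm and 10.7 degrees, less where a joint would pass 70% of its speed; a pose out of reach is approached as far as the arm can. A call with a number of a shift or a turn outside -1 to 1 is refused whole. A call with a gripper value outside its range is refused whole. The fingers move at their own pace and stop on an object; FORCE is the grip in N (left out, the last holds). Time passes only in rows, so rows that repeat a pose let the fingers close. It gives the time, the measured TCP pose, the force and the opening at its end, in the units of the state.
- bot.state(): the state, without advancing time (a new reading comes with each control period).
- bot.capture(name): name is "scene" or "top" or "wrist"; returns the picture (420x560x3 uint8, blue, green, red); there is no depth.
- bot.camera_info(name): a dict with "K" (3x3 intrinsics, pixels), "dist" ([k1, k2, p1, p2, k3] as OpenCV has them; the pictures are not rectified), "pose" (4x4, takes a point from camera to world coordinates). Camera axes: x right, y down, z forward; pixel columns grow to the right and rows downward; lengths in m; the calibration is good to about 2 mm. A picture is of the moment at which its call begins: read the wrist's pose just before it. camera_info takes no time and is no camera call; for the wrist camera it gives the pose at the moment of the call.
- bot.sign_off(): hands the job in, once; it reports no verdict.
Trained networks look in the newest picture that a camera, given by its name, has taken for a name from the list of things; names that differ only in an ending like _2 or _b are one class to them, and where a whole thing is asked for, a point or a joint stands for the part that bears it (a point fixed in the world has none). Each returns a list of dicts, best first, with "confidence" (0 to 1); they miss things now and then, are a little off and sometimes report something else, mostly with a low value. They report only what shows in the picture. A call takes as long as a camera call.
- bot.search_frame(label, camera): "location" ([row, column] in pixels, amid what is visible of it).
- bot.masks_of(label, camera): "pixels" (420x560 bool, what is visible of it) and "location" ([row, column] in pixels, amid what is visible of it).
- bot.place_of(label, camera): "location" ([row, column] in pixels: a listed point, or the origin of a listed thing).
The state is a dict: "time_s": time; "q": joint angles; "dq": joint speeds; "effort": joint torques, N m; "ee_pos": TCP position; "ee_rot": TCP orientation; "force": force on the tool from outside, world axes, zero at the start; "torque": the same for the moment, N m; "opening": finger opening in m.
Only numpy, scipy, OpenCV 4.12 (cv2) and the standard library are available. Lean on these libraries where they do the work, as an engineer would, in place of code of your own. Each camera call takes 0.05 s, during which the arm holds its last target.

## Working session

There is one attempt and no reset: what is moved stays moved. The work goes in short steps, Python scripts to look and compute and a shell command to move; the robot and the scene stay as the last step left them, time stands still between calls to the robot, and variables do not carry over. Pictures are saved under pics/ and viewed, and the job is handed in when it is done.

```bash
ls; mkdir -p pics
python3 - <<'E'
from cell import bot
import cv2
s=bot.state(); print(s)
for n in("scene","top","wrist"):
    cv2.imwrite(f"pics/{n}0.png",bot.capture(n)); i=bot.camera_info(n); print(n,i)
    for l in("relay_mid","socket_mouth","holddown_tip","knob_mid"):
        print(l,[(r["location"],round(r["confidence"],2)) for r in bot.place_of(l,n)][:2])
E
```

```text
pics
{'time_s': 0.0, 'q': array([-6.94774419e+01,  2.81652989e+01,  8.93497408e+01,  4.13991940e-04,
        6.25504789e+01, -6.05082742e+00]), 'dq': array([-0.06111074, -0.0731548 ,  0.0951136 , -0.01676469, -0.0279928 ,
       -0.06876628]), 'effort': array([-2.14546228e-03, -6.12647223e+01, -2.58177495e+01,  6.91601657e-02,
        4.83653520e-02, -1.07395133e-04]), 'ee_pos': array([ 0.27952128, -0.55873599,  0.21405158]), 'ee_rot': array([-1.79934885e+02, -7.27148091e-03,  2.65731904e+01]), 'force': array([-0.48014451,  0.02040288, -0.58107777]), 'torque': array([0.0044396 , 0.00425812, 0.06060697]), 'opening': 0.09464158458343633}
scene {'K': array([[507.71802144,   0.        , 280.32936209],
       [  0.        , 507.71802144, 203.81364836],
       [  0.        ,   0.        ,   1.        ]]), 'dist': array([-0.03790213,  0.        ,  0.        ,  0.        ,  0.        ]), 'pose': array([[-0.83341056,  0.35098656, -0.42689024,  1.19043752],
       [ 0.55264718,  0.53322373, -0.64051038,  0.79846194],
       [ 0.00281747, -0.7697278 , -0.63836602,  0.9666206 ],
       [ 0.     
[... 817 characters left out ...]
2], 0.78)]
knob_mid [([211.4, 320.0], 0.46)]
wrist {'K': array([[372.13617938,   0.        , 283.14584382],
       [  0.        , 372.13617938, 213.42607191],
       [  0.        ,   0.        ,   1.        ]]), 'dist': array([-0.10007032,  0.        ,  0.        ,  0.        ,  0.        ]), 'pose': array([[ 4.46912112e-01, -8.55770804e-01, -2.60625967e-01,
         3.54103774e-01],
       [-8.94577852e-01, -4.27468490e-01, -1.30388480e-01,
        -5.23348110e-01],
       [ 1.73266024e-04,  2.91422409e-01, -9.56594454e-01,
         3.83504388e-01],
       [ 0.00000000e+00,  0.00000000e+00,  0.00000000e+00,
         1.00000000e+00]])}
relay_mid []
socket_mouth []
holddown_tip []
knob_mid []
```

View pics/scene0.png

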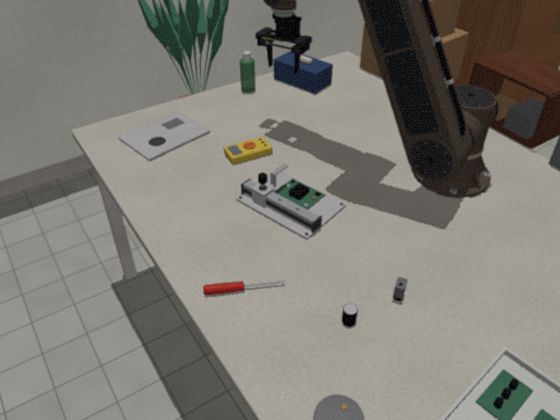

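View pics/top0.png

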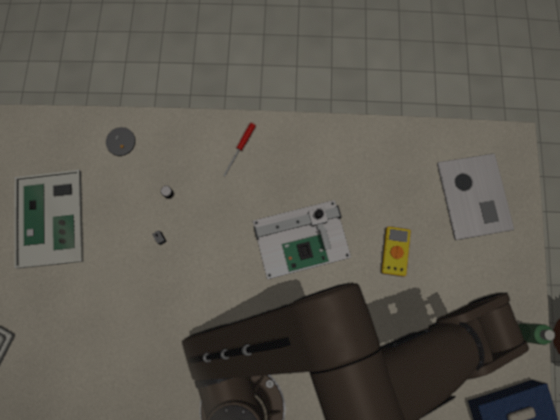

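```bash
cat > h.py <<'E'
import numpy as np, cv2
from scipy.spatial.transform import Rotation as R
def ray(i,px):
    K,d,P=i["K"],i["dist"],i["pose"]
    u=cv2.undistortPoints(np.array([[[px[1],px[0]]]],float),K,d)[0,0]
    v=P[:3,:3]@np.array([u[0],u[1],1]); return P[:3,3],v/np.linalg.norm(v)
def onz(i,px,z):
    o,v=ray(i,px); return o+v*(z-o[2])/v[2]
def tri(rs):
    A=np.zeros((3,3));b=np.zeros(3)
    for o,v in rs:
        M=np.eye(3)-np.outer(v,v);A+=M;b+=M@o
    p=np.linalg.solve(A,b); return p,[np.linalg.norm((np.eye(3)-np.outer(v,v))@(p-o)) for o,v in rs]
def proj(i,p):
    P=np.linalg.inv(i["pose"]); q,_=cv2.projectPoints(np.atleast_2d(np.array(p,float)),cv2.Rodrigues(P[:3,:3])[0],P[:3,3],i["K"],i["dist"]); return q[:,0,::-1]
E
python3 - <<'E'
from cell import bot
from h import *
s=bot.camera_info("scene");t=bot.camera_info("top")
for n,a,b in [("relay",(289.5,397.2),(238.6,161.8)),("relay2",(290.9,243.7),(238.6,161.8)),("sock",(186.7,298.8),(248.4,309.4)),("tip",(168.6,285.5),(249.3,326.2)),("knob",(178.9,259.8),(211.4,320))]:
    print(n,tri([ray(s,a),ray(t,b)]))
E
```

```text
relay (array([0.49922444, 0.27726913, 0.01894501]), [np.float64(0.00044160649864837616), np.float64(0.00044160649864836103)])
relay2 (array([0.66050838, 0.18382616, 0.05175693]), [np.float64(0.1863937277381998), np.float64(0.18639372773819987)])
sock (array([ 0.48036988, -0.17975574,  0.03369608]), [np.float64(0.007073414251799861), np.float64(0.00707341425179987)])
tip (array([ 0.48213922, -0.23422774,  0.06655097]), [np.float64(0.0014100715768833188), np.float64(0.0014100715768832314)])
knob (array([ 0.59115204, -0.20958139,  0.08854438]), [np.float64(0.0010132405055604354), np.float64(0.0010132405055604226)])
```

The scene picture shows the relay at about (row 289, col 397), the jig with socket and knob around (187, 299) and (179, 260), and the capacitor at (315, 350). In the top view they are at (239, 161), around (230, 310) and (192, 167). The jig is yawed by about 12°. I'll look closer with the wrist camera, at the jig first because it's on the way.

```bash
cat >> h.py <<'E'
def go(bot,pos,yaw,cmd=None):
    "units from present pose (or commanded) to target with tool pointing down"
    s=bot.state(); p0=np.array(s["ee_pos"]);R0=R.from_euler('xyz',s["ee_rot"],degrees=True)
    R1=R.from_euler('xyz',[180,0,yaw],degrees=True)
    d=R0.inv().apply(np.array(pos)-p0)/.25; w=(R0.inv()*R1).as_rotvec()/(np.pi/2)
    print("rows xyz",d.round(4),"rot",w.round(4))
E
python3 - <<'E'
from cell import bot
from h import *
go(bot,[0.50,-0.2,0.30],12)
E
```

```text
rows xyz [ 1.4308 -0.8899 -0.3414] rot [ 1.000e-04 -0.000e+00  1.619e-01]
```

```bash
python3 -m jog '[[1,0.25,-0.16,-0.34,0,0,0.1],[1,0.5,-0.31,-0.34,0,0,0.16],[1,0.7,-0.44,-0.34,0,0,0.162],[1,0.9,-0.56,-0.34,0,0,0.162],[1,1.0,-0.65,-0.34,0,0,0.162]]'
python3 - <<'E'
from cell import bot
from h import *
go(bot,[0.50,-0.2,0.30],12)
E
```

```text
time_s: 1.38
ee_pos: [0.4259, -0.3107, 0.2996]
ee_rot: [180.0, -0.0, 12.0]
force: [0.6, -1.0, -0.5]
opening: 0.0949
rows xyz [ 0.3816 -0.3715 -0.0015] rot [ 0.0005 -0.0004 -0.0002]
```

```bash
python3 -m jog '[[1,0.19,-0.19,0,0,0,0],[1,0.38,-0.37,0,0,0,0],[1,0.38,-0.37,0,0,0,0],[1,0.38,-0.37,0,0,0,0]]'
cat > look.py <<'E'
import sys
from cell import bot
from h import *
import json
name=sys.argv[1]; labs=sys.argv[2:]
i=bot.camera_info("wrist"); im=bot.capture("wrist"); cv2.imwrite(f"pics/{name}.png",im)
out={}
for l in labs:
    r=bot.place_of(l,"wrist"); print(l,[(np.round(x["location"],1).tolist(),round(x["confidence"],2)) for x in r][:2])
    if r: out[l]=list(map(float,r[0]["location"]))
json.dump(dict(K=i["K"].tolist(),dist=i["dist"].tolist(),pose=i["pose"].tolist(),pts=out),open(f"pics/{name}.json","w"))
s=bot.state();print(s["time_s"],s["ee_pos"],s["ee_rot"])
E
python3 look.py w1 socket_mouth holddown_tip knob_mid
python3 - <<'E'
import json
from h import *
d=json.load(open("pics/w1.json"));i={k:np.array(d[k]) for k in("K","dist","pose")}
for l,z in (("socket_mouth",.032),("holddown_tip",.077),("knob_mid",.091)):
    if l in d["pts"]: print(l,onz(i,d["pts"][l],z))
E
```

```text
time_s: 1.88
ee_pos: [0.4988, -0.202, 0.2991]
ee_rot: [180.0, 0.0, 12.1]
force: [-0.3, -0.6, 0.4]
opening: 0.0953
socket_mouth [([181.9, 255.8], 0.71)]
holddown_tip [([203.6, 312.1], 0.97)]
knob_mid [([98.5, 308.0], 0.8)]
2.075 [ 0.49822368 -0.20335087  0.29920517] [1.79988492e+02 1.67762729e-03 1.18856637e+01]
socket_mouth [ 0.48200117 -0.17374393  0.032     ]
holddown_tip [ 0.48122943 -0.2395936   0.077     ]
knob_mid [ 0.58773742 -0.20942552  0.091     ]
```

View pics/w1.png

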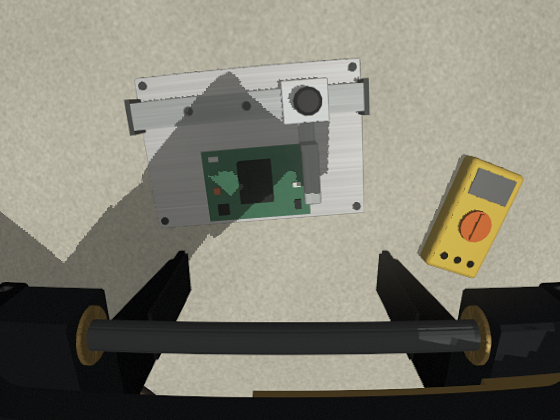

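The wrist picture shows the socket at (182, 256), the arm's tip at (203, 312) and the knob at (98, 307). The rail tilts about 5° against the image, so the jig's yaw is near 17°. I'll take a second, closer view from another position.

Run:
```python
from cell import bot
from h import *
go(bot,[0.53,-0.15,0.23],16.5)
```

```text
rows xyz [ 0.1683 -0.1827  0.2768] rot [ 0.0001  0.     -0.0513]
```

```bash
python3 -m jog '[[1,0.16,-0.17,0.2,0,0,-0.05],[1,0.16,-0.18,0.28,0,0,-0.05],[1,0.16,-0.18,0.28,0,0,-0.05]]'
python3 look.py w2 socket_mouth holddown_tip knob_mid
python3 - <<'E'
import json
from h import *
D=[]
for n in("w1","w2"):
    d=json.load(open(f"pics/{n}.json"));D.append(({k:np.array(d[k]) for k in("K","dist","pose")},d["pts"]))
for l,z in (("socket_mouth",.032),("holddown_tip",.077),("knob_mid",.091)):
    try: print(l,onz(D[1][0],D[1][1][l],z),tri([ray(i,p[l]) for i,p in D]))
    except KeyError as e: print(e)
E
```

```text
time_s: 2.45
ee_pos: [0.5278, -0.1499, 0.2277]
ee_rot: [-179.9, 0.2, 16.5]
force: [-0.9, -0.9, 1.1]
opening: 0.0952
socket_mouth [([233.3, 290.6], 0.58)]
holddown_tip [([265.6, 357.7], 0.78)]
knob_mid []
2.65 [ 0.52876635 -0.15100051  0.23059528] [ 1.79912221e+02 -9.22197553e-02  1.64165300e+01]
socket_mouth [ 0.48185141 -0.1725982   0.032     ] (array([ 0.48070193, -0.17336787,  0.02770284]), [np.float64(0.0004101695651304411), np.float64(0.0004101695651305617)])
holddown_tip [ 0.48429563 -0.23724439  0.077     ] (array([ 0.47808002, -0.24192338,  0.0624116 ]), [np.float64(0.0006311345286183719), np.float64(0.0006311345286183249)])
'knob_mid'
```

View pics/w2.png

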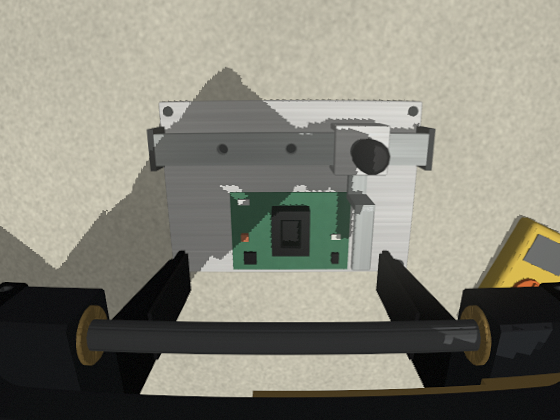

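The second picture shows the socket's hole at (233, 291), long side vertical, and rail holes at (149, 222) and (149, 291) on a level line, so the jig's yaw is about 16.4°. I'll sharpen the socket's pose from a crop.

Run:
```python
import json
from h import *
im=cv2.imread("pics/w2.png")
c=cv2.resize(im[185:285,220:400],None,fx=4.4,fy=4.4,interpolation=cv2.INTER_CUBIC)
c=cv2.convertScaleAbs(c,alpha=2.0,beta=20); cv2.imwrite("pics/w2c.png",c)
d=json.load(open("pics/w2.json"));i={k:np.array(d[k]) for k in("K","dist","pose")}
for px in ((149,222.5),(149,291.5)): print(onz(i,px,.045))
a=onz(i,(149,222.5),.045)-onz(i,(149,291.5),.045);print(np.linalg.norm(a),np.degrees(np.arctan2(-a[0],a[1])))
```

```text
[ 0.54900158 -0.08505024  0.045     ]
[ 0.56729359 -0.14748271  0.045     ]
0.06505698548435575 16.329991283608084
```

View pics/w2c.png

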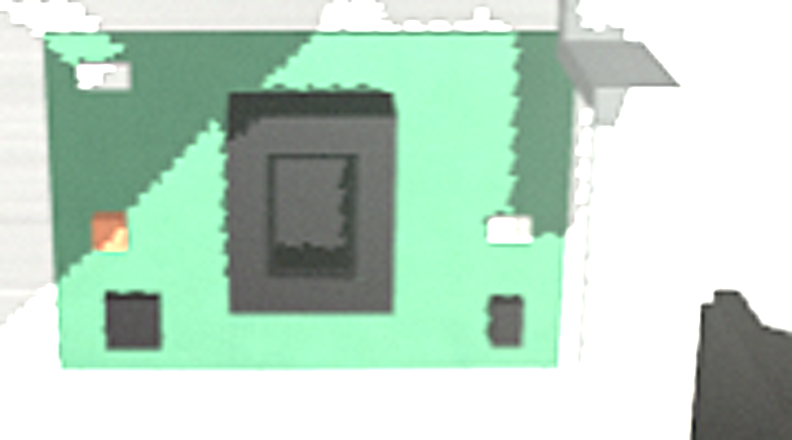

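Run:
```python
from cell import bot
from h import *
go(bot,[0.46,0.27,0.23],16.5)
```

```text
rows xyz [ 2.1210e-01 -1.6931e+00  1.0000e-04] rot [ 0.001  -0.001  -0.0009]
```

```bash
python3 -m jog '[[1,0.03,-0.25,0,0,0,0],[1,0.06,-0.5,0,0,0,0],[1,0.09,-0.75,0,0,0,0],[1,0.12,-1.0,0,0,0,0],[1,0.12,-1.0,0,0,0,0]]'
python3 -m jog '[[1,0.04,-0.25,0,0,0,0],[1,0.08,-0.5,0,0,0,0],[1,0.09,-0.69,0,0,0,0],[1,0.09,-0.69,0,0,0,0],[1,0.09,-0.69,0,0,0,0]]'
python3 look.py w3 relay_mid capacitor
python3 - <<'E'
import json
from h import *
d=json.load(open("pics/w3.json"));i={k:np.array(d[k]) for k in("K","dist","pose")}
for l,z in (("relay_mid",.026),("capacitor",0)):
    if l in d["pts"]: print(l,onz(i,d["pts"][l],z))
E
```

```text
time_s: 3.28
ee_pos: [0.4859, 0.1011, 0.2305]
ee_rot: [180.0, -0.1, 16.7]
force: [0.3, 0.0, -0.4]
opening: 0.0956
time_s: 3.9
ee_pos: [0.4597, 0.2691, 0.2296]
ee_rot: [180.0, -0.0, 16.5]
force: [0.2, 0.6, -0.1]
opening: 0.0948
relay_mid [([143.5, 282.2], 0.57)]
capacitor []
4.05 [0.45965546 0.26884963 0.22942728] [ 1.79991971e+02 -2.37576081e-02  1.63740737e+01]
relay_mid [0.50021182 0.2804531  0.026     ]
```

View pics/w3.png

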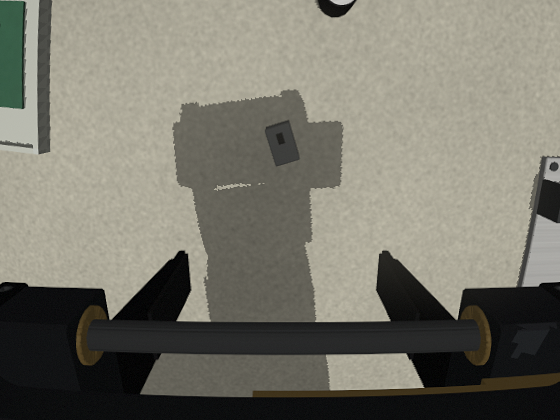

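The relay shows at (143, 282) in the arm's shadow, its long side about 16° off the tool's x, so its yaw is about 33°. I'll go closer with the yaw matched.

Run:
```python
from cell import bot
from h import *
go(bot,[0.488,0.274,0.14],33)
```

```text
rows xyz [0.1144 0.0121 0.3578] rot [ 1.000e-04 -2.000e-04 -1.847e-01]
```

```bash
python3 -m jog '[[1,0.11,0.01,0.2,0,0,-0.1],[1,0.11,0.01,0.36,0,0,-0.185],[1,0.11,0.01,0.36,0,0,-0.185],[1,0.11,0.01,0.36,0,0,-0.185]]'
python3 look.py w4 relay_mid
python3 - <<'E'
import json
from h import *
D=[]
for n in("w3","w4"):
    d=json.load(open(f"pics/{n}.json"));D.append(({k:np.array(d[k]) for k in("K","dist","pose")},d["pts"]))
l="relay_mid"
print(onz(D[1][0],D[1][1][l],.026),tri([ray(i,p[l]) for i,p in D]))
im=cv2.imread("pics/w4.png")
c=cv2.resize(im[140:290,190:370],None,fx=4,fy=4,interpolation=cv2.INTER_CUBIC)
c=cv2.convertScaleAbs(c,alpha=2.0,beta=0); cv2.imwrite("pics/w4c.png",c)
E
```

```text
time_s: 4.55
ee_pos: [0.4868, 0.2753, 0.1406]
ee_rot: [180.0, -0.1, 32.9]
force: [-0.3, 0.2, -1.0]
opening: 0.0953
relay_mid [([188.6, 286.8], 0.61), ([36.8, 400.9], 0.45)]
4.65 [0.48679741 0.27568234 0.14105272] [ 1.79965172e+02 -1.63418892e-01  3.30179357e+01]
[0.50298453 0.28064492 0.026     ] (array([0.49958081, 0.2794247 , 0.01228607]), [np.float64(0.0010257049403664396), np.float64(0.0010257049403664328)])
```

View pics/w4c.png

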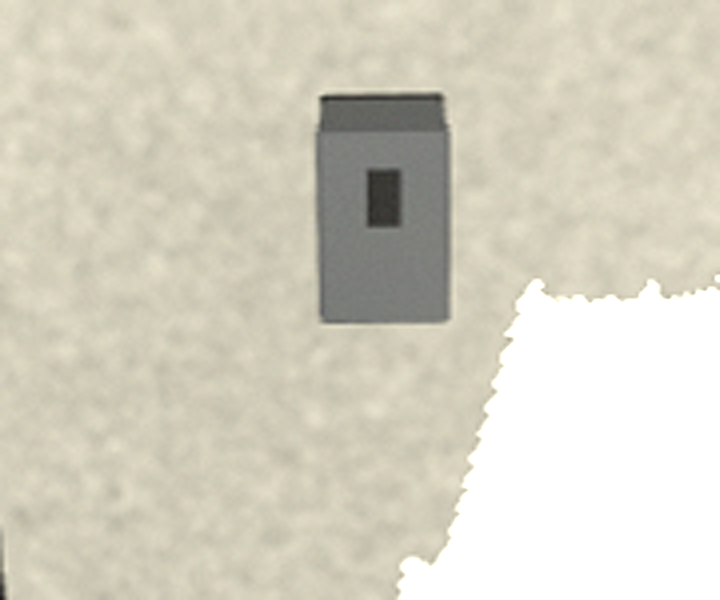

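The relay is aligned with the picture: its top face spans about rows 173–220 and columns 269–302. I'll take its centre at z = 0.052 and check that against the first view.

Run:
```python
import json
from h import *
from cell import bot
D=[]
for n in("w3","w4"):
    d=json.load(open(f"pics/{n}.json"));D.append({k:np.array(d[k]) for k in("K","dist","pose")})
im=cv2.imread("pics/w3.png")
c=cv2.resize(im[110:180,250:320],None,fx=8,fy=8,interpolation=cv2.INTER_CUBIC)
cv2.imwrite("pics/w3c.png",cv2.convertScaleAbs(c,alpha=2.0))
p=onz(D[1],(196.2,285.6),.052);print(p)
print("corners",[onz(D[1],(140+r/4-.4,190+c/4-.4),.052).round(4) for r,c in((131,318),(131,449),(322,320),(322,450))])
print("in w3",proj(D[0],p))
go(bot,[p[0],p[1],.06],33);go(bot,[p[0],p[1],.019],33)
```

```text
[0.50276912 0.28183235 0.052     ]
corners [array([0.5109, 0.3009, 0.052 ]), array([0.5234, 0.2817, 0.052 ]), array([0.4814, 0.2818, 0.052 ]), array([0.4943, 0.262 , 0.052 ])]
in w3 [[143.48820921 281.49280593]]
rows xyz [0.066  0.014  0.3244] rot [ 0.0004 -0.0018  0.0002]
rows xyz [0.0656 0.0139 0.4884] rot [ 0.0004 -0.0018  0.0002]
```

View pics/w3c.png

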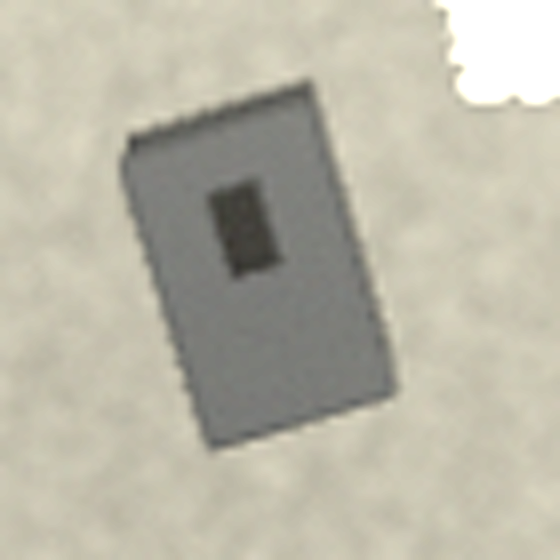

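```bash
python3 -m jog '[[0.4,0.065,0.014,0.16,0,0,0],[0,0.065,0.014,0.32,0,0,0],[0,0.065,0.014,0.42,0,0,0],[0,0.065,0.014,0.488,0,0,0],[0,0.065,0.014,0.488,0,0,0]]' 25
python3 - <<'E'
from cell import bot
s=bot.state();print(s["ee_pos"],s["ee_rot"],s["force"],s["opening"])
import cv2;cv2.imwrite("pics/w5.png",bot.capture("wrist"))
E
```

```text
time_s: 5.28
ee_pos: [0.5016, 0.2816, 0.0172]
ee_rot: [180.0, 0.0, 33.1]
force: [0.9, 0.0, 0.4]
opening: 0.0514
[0.50161179 0.28160942 0.01720269] [1.79996865e+02 1.73032172e-02 3.31187211e+01] [0.92582014 0.04021938 0.35436228] 0.05144066630489041
```

View pics/w5.png

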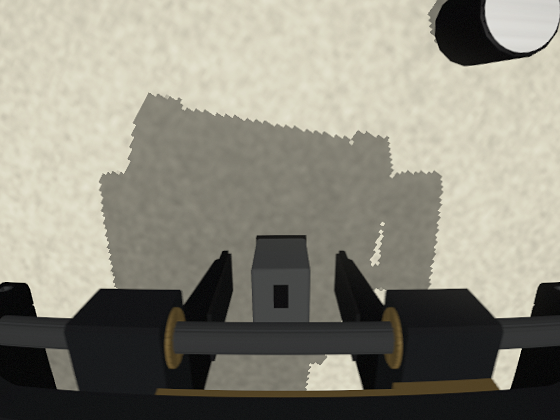

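The relay stands between the fingers, centred at about column 281 with its far top edge at row 267. Now I'll close.

```bash
python3 -m jog '[[-1,0,0,0,0,0,0],[-1,0,0,0,0,0,0],[-1,0,0,0,0,0,0],[-1,0,0,0,0,0,0],[-1,0,0,0,0,0,0]]' 25
python3 -m jog '[[-1,0,0,-0.1,0,0,0],[-1,0,0,-0.3,0,0,0],[-1,0,0,-0.4,0,0,0],[-1,0,0,-0.4,0,0,0]]' 25
python3 look.py w6 relay_mid
python3 - <<'E'
import json
from h import *
d=json.load(open(f"pics/w6.json"));i={k:np.array(d[k]) for k in("K","dist","pose")}
from cell import bot
s=bot.state();print(s["opening"],s["force"])
T=R.from_euler('xyz',s["ee_rot"],degrees=True)
# predicted corners of top face if grasped at tool x=0, top 0.033 behind tip
for dx in(-.002,0,.002):
  P=[s["ee_pos"]+T.apply([dx+a*.018,b*.012,-.035]) for a in(1,-1) for b in(-1,1)]
  print(dx,proj(i,P).round(1).tolist())
im=cv2.imread("pics/w6.png")
c=cv2.resize(im[220:340,200:360],None,fx=4.8,fy=4.8,interpolation=cv2.INTER_CUBIC)
cv2.imwrite("pics/w6c.png",cv2.convertScaleAbs(c,alpha=2.0))
E
```

```text
time_s: 5.95
ee_pos: [0.5018, 0.2817, 0.0177]
ee_rot: [180.0, -0.0, 33.1]
force: [-1.0, -0.3, 5.5]
opening: 0.0245
time_s: 6.45
ee_pos: [0.5022, 0.2819, 0.1188]
ee_rot: [180.0, -0.2, 33.1]
force: [0.0, 0.4, -1.4]
opening: 0.0241
relay_mid [([280.8, 283.6], 0.66)]
6.55 [0.50121186 0.28140343 0.11648975] [-1.79997688e+02  4.27162162e-02  3.31432783e+01]
0.023879248725018086 [-0.77639443 -0.08096349 -1.57965312]
-0.002 [[274.6, 249.6], [274.6, 309.0], [349.0, 252.1], [348.9, 307.1]]
0 [[270.1, 249.4], [270.1, 309.1], [345.1, 252.0], [345.1, 307.2]]
0.002 [[265.6, 249.3], [265.6, 309.2], [341.3, 251.9], [341.3, 307.3]]
```

View pics/w6c.png

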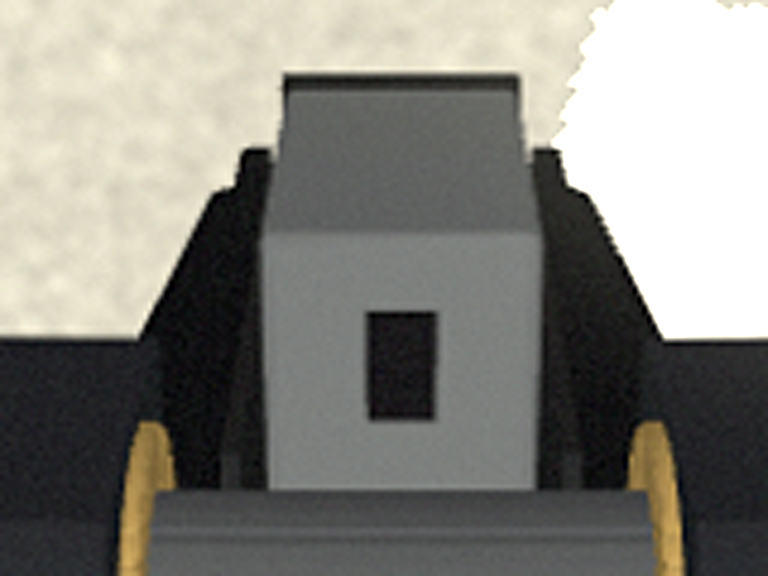

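The grip is good: opening 24 mm, with the relay centred between the fingers and its front top edge at row 268.5. I'll look at the socket from the same relative spot I viewed the relay from, so that calibration bias cancels out.

Run:
```python
from cell import bot
from h import *
go(bot,[0.4649,-0.1739,0.15],16.4)
```

```text
rows xyz [-1.1174  1.4455 -0.1333] rot [0.     0.0005 0.186 ]
```

```bash
python3 -m jog '[[-1,-0.15,0.19,-0.13,0,0,0.1],[-1,-0.3,0.38,-0.13,0,0,0.186],[-1,-0.45,0.58,-0.13,0,0,0.186],[-1,-0.6,0.77,-0.13,0,0,0.186],[-1,-0.75,0.97,-0.13,0,0,0.186]]'
python3 - <<'E'
from cell import bot
from h import *
go(bot,[0.4649,-0.1739,0.121],16.4)
E
```

```text
time_s: 7.18
ee_pos: [0.4764, -0.0242, 0.1485]
ee_rot: [-180.0, 0.1, 16.4]
force: [1.5, 0.4, -0.6]
opening: 0.0238
rows xyz [-0.213   0.5616  0.1097] rot [-0.0005  0.0011  0.0002]
```

```bash
python3 -m jog '[[-1,-0.1,0.24,0,0,0,0],[-1,-0.2,0.46,0,0,0,0],[-1,-0.213,0.561,0.05,0,0,0],[-1,-0.213,0.561,0.11,0,0,0],[-1,-0.213,0.561,0.11,0,0,0]]'
python3 look.py w7 socket_mouth
python3 - <<'E'
import json
from h import *
d=json.load(open(f"pics/w7.json"));i={k:np.array(d[k]) for k in("K","dist","pose")}
from cell import bot
s=bot.state();print(s["opening"],s["force"])
if d["pts"]: print(onz(i,d["pts"]["socket_mouth"],.032))
im=cv2.imread("pics/w7.png")
c=cv2.resize(im[150:290,200:360],None,fx=4,fy=4,interpolation=cv2.INTER_CUBIC)
cv2.imwrite("pics/w7c.png",cv2.convertScaleAbs(c,alpha=2.5,beta=20))
E
```

```text
time_s: 7.8
ee_pos: [0.4648, -0.1718, 0.1203]
ee_rot: [-179.8, 0.2, 16.4]
force: [0.8, -0.3, -0.8]
opening: 0.0241
socket_mouth []
7.9 [ 0.46557628 -0.1716683   0.12167874] [-1.79942161e+02  6.34218507e-02  1.64222479e+01]
0.024102581314975807 [ 0.27693022  0.93266521 -0.4523107 ]
```

View pics/w7c.png

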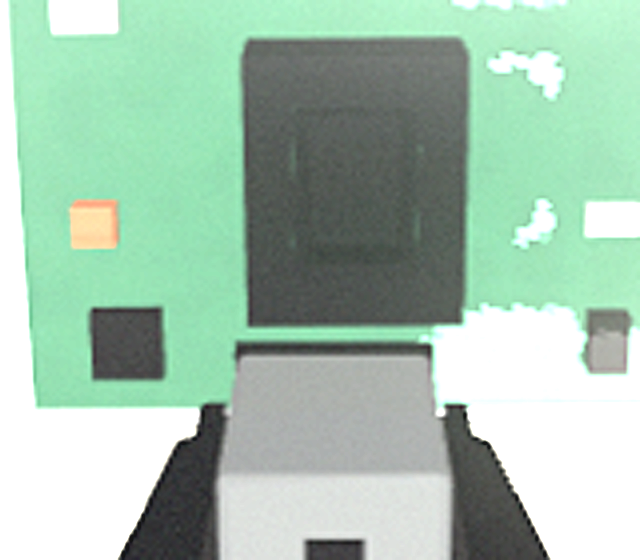

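View pics/w7.png

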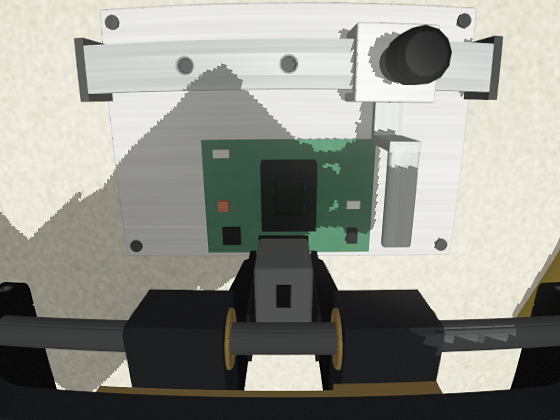

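The socket shows with its hole at about (196, 288.4) and its edges square to the tool. The held relay is at columns 254–313. Now I'll work out the shift by comparing with the relay's own view.

Run:
```python
import json
from h import *
from cell import bot
def L(n):
    d=json.load(open(f"pics/{n}.json"));return {k:np.array(d[k]) for k in("K","dist","pose")}
Ty=lambda y:R.from_euler('xyz',[180,0,y],degrees=True)
s7=onz(L("w7"),(196.0,288.4),.032); s2=onz(L("w2"),(233.5,290.5),.032); print("socket w7,w2",s7,s2)
r4=onz(L("w4"),(196.2,285.6),.052); g=np.array([.50155,.2816,.052])
off=Ty(33.1).inv().apply(r4-g); print("relay meas - grip, tool mm",off*1e3)
off[2]=0
t=s7-Ty(16.4).apply(off); print("TCP target",t)
go(bot,[t[0],t[1],.062],16.4)
```

```text
socket w7,w2 [ 0.48268318 -0.17175517  0.032     ] [ 0.48160952 -0.17256242  0.032     ]
relay meas - grip, tool mm [1.14816776e+00 4.71117329e-01 6.99658914e-15]
TCP target [ 0.48144871 -0.1716274   0.032     ]
rows xyz [0.0612 0.018  0.2386] rot [-0.0006  0.0007  0.0002]
```

```bash
python3 -m jog '[[-1,0.06,0.018,0.08,0,0,0],[-1,0.061,0.018,0.16,0,0,0],[-1,0.061,0.018,0.239,0,0,0],[-1,0.061,0.018,0.239,0,0,0],[-1,0.061,0.018,0.239,0,0,0]]' 20
python3 - <<'E'
from cell import bot
from h import *
P=[]
for k in range(3):
    bot.capture("wrist"); P.append(bot.state()["ee_pos"])
print(np.array(P).round(4)); print(bot.state()["ee_rot"],bot.state()["force"])
cv2.imwrite("pics/w8.png",bot.capture("wrist"));cv2.imwrite("pics/s8.png",bot.capture("scene")[150:240,230:350].repeat(6,0).repeat(6,1))
go(bot,[0.4815,-0.1717,.050],16.4)
E
```

```text
time_s: 8.52
ee_pos: [0.4821, -0.1719, 0.0632]
ee_rot: [180.0, -0.0, 16.4]
force: [-0.3, -0.4, 0.7]
opening: 0.0238
[[ 0.4821 -0.172   0.0633]
 [ 0.4821 -0.1721  0.0634]
 [ 0.482  -0.1721  0.0633]]
[ 1.79939961e+02 -5.91047225e-02  1.64138027e+01] [-0.56182596  0.39216688 -0.49880568]
rows xyz [-0.0011 -0.002   0.0521] rot [ 0.0005 -0.0004  0.0001]
```

View pics/s8.png

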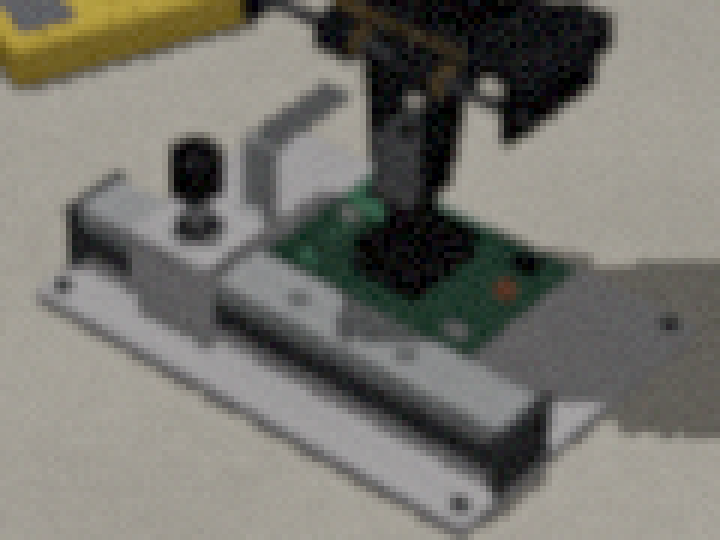

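View pics/w8.png

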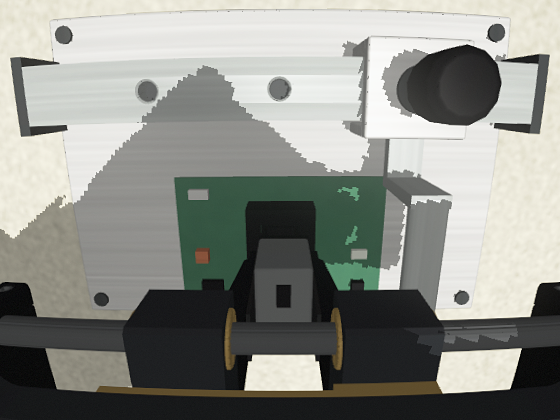

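The relay hangs over the socket in both pictures, with the socket block at columns 246–315 and the relay at 254–313. I'll lower it in short steps and watch the force.

```bash
python3 -m jog '[[-1,-0.001,-0.002,0.03,0,0,0],[-1,-0.001,-0.002,0.045,0,0,0],[-1,-0.001,-0.002,0.055,0,0,0],[-1,-0.001,-0.002,0.065,0,0,0]]' 20
python3 - <<'E'
from cell import bot
s=bot.state();print(s["ee_pos"],s["force"],s["torque"])
E
```

```text
time_s: 9.28
ee_pos: [0.4811, -0.1715, 0.0459]
ee_rot: [-180.0, 0.0, 16.4]
force: [-1.3, 1.3, 0.6]
opening: 0.024
[ 0.48106823 -0.17151031  0.04589549] [-1.28612197  1.30106603  0.63710735] [0.12121705 0.30744974 0.03276101]
```

The foot is below the mouth with almost no force, so it has entered. I'll push it home.

```bash
python3 -m jog '[[-1,0,0,0.008,0,0,0],[-1,0,0,0.016,0,0,0],[-1,0,0,0.024,0,0,0],[-1,0,0,0.032,0,0,0],[-1,0,0,0.034,0,0,0]]'
python3 - <<'E'
from cell import bot
s=bot.state();print(s["ee_pos"],s["force"],s["torque"])
E
```

```text
time_s: 9.9
ee_pos: [0.4811, -0.1715, 0.0377]
ee_rot: [-180.0, 0.0, 16.4]
force: [-5.7, 2.1, 8.7]
opening: 0.0236
[ 0.48110729 -0.17153374  0.03767695] [-5.72678055  2.07481259  8.67745825] [0.24750767 0.979901   0.04672776]
```

```bash
python3 -m jog '[[-1,0.002,0,0.006,0,0,0],[-1,0.002,0,0.012,0,0,0],[-1,0.002,0,0.012,0,0,0]]'
python3 - <<'E'
from cell import bot
s=bot.state();print(s["ee_pos"],s["force"],s["torque"])
E
```

```text
time_s: 10.28
ee_pos: [0.4819, -0.1713, 0.0363]
ee_rot: [180.0, -0.0, 16.4]
force: [-8.5, 4.9, 26.9]
opening: 0.0238
[ 0.48185446 -0.17129168  0.03628262] [-8.51421381  4.88857315 26.88748259] [0.95026569 1.50403185 0.06890978]
```

It stops firmly at 27 N, with the TCP where the seated relay should put it. I'll release and back off straight up.

```bash
python3 -m jog '[[-1,-0.003,0,-0.006,0,0,0],[-0.1,-0.003,0,-0.006,0,0,0],[-0.1,-0.003,0,-0.006,0,0,0],[-0.1,-0.003,0,-0.006,0,0,0]]'
python3 -m jog '[[-0.1,0,0,-0.1,0,0,0],[-0.1,0,0,-0.3,0,0,0],[-0.1,-0.02,0,-0.5,0,0,0],[-0.1,-0.06,0,-0.52,0,0,0],[-0.1,-0.06,0,-0.52,0,0,0]]'
python3 look.py w9 relay_mid knob_mid holddown_tip
python3 - <<'E'
import json
from h import *
d=json.load(open(f"pics/w9.json"));i={k:np.array(d[k]) for k in("K","dist","pose")}
for l,z in (("relay_mid",.046),("holddown_tip",.077),("knob_mid",.091)):
    if l in d["pts"]: print(l,onz(i,d["pts"][l],z))
P=[]
Rj=R.from_euler('z',16.4,degrees=True)
for z in(.072,.032,.0745):
  P+=[np.array([.4817,-.172,z])+Rj.apply([a*.018,b*.012,0]) for a in(1,-1) for b in(1,-1)]
print(proj(i,P).round(1).tolist())
im=cv2.imread("pics/w9.png")
c=cv2.resize(im[150:290,200:360],None,fx=4,fy=4,interpolation=cv2.INTER_CUBIC)
cv2.imwrite("pics/w9c.png",cv2.convertScaleAbs(c,alpha=2.0,beta=20))
E
```

```text
time_s: 10.78
ee_pos: [0.4812, -0.1719, 0.0361]
ee_rot: [180.0, -0.0, 16.4]
force: [0.5, 0.5, 0.0]
opening: 0.0423
time_s: 11.4
ee_pos: [0.4661, -0.176, 0.1659]
ee_rot: [180.0, 0.0, 16.4]
force: [0.3, -0.2, -0.2]
opening: 0.0429
relay_mid [([189.5, 281.5], 0.84)]
knob_mid [([68.3, 384.7], 0.78), ([189.5, 282.1], 0.2)]
holddown_tip [([224.0, 368.6], 0.81), ([189.0, 283.9], 0.23)]
11.6 [ 0.46648232 -0.17574104  0.16492175] [-1.79917225e+02  8.77541763e-02  1.64000237e+01]
relay_mid [ 0.48025688 -0.17197098  0.046     ]
holddown_tip [ 0.48044965 -0.2386782   0.077     ]
knob_mid [ 0.58358643 -0.20920888  0.091     ]
[[171.5, 265.1], [171.4, 298.7], [219.4, 265.8], [219.4, 298.2], [162.5, 267.4], [162.5, 296.7], [204.9, 267.9], [204.9, 296.3], [172.1, 264.9], [172.1, 298.8], [220.5, 265.7], [220.4, 298.3]]
```

View pics/w9c.png

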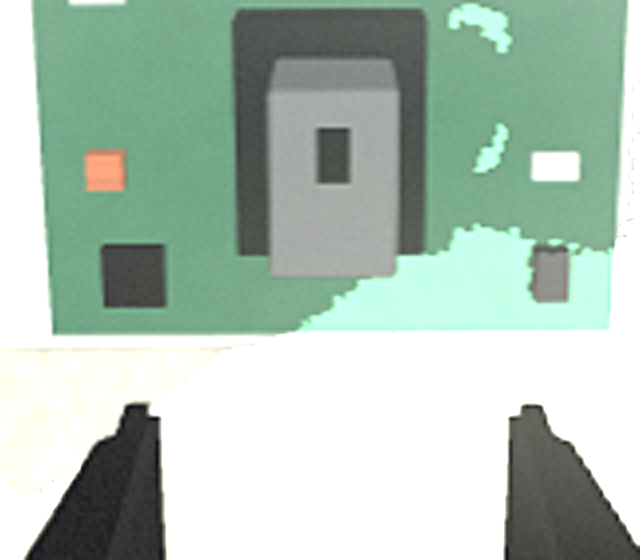

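View pics/w9.png

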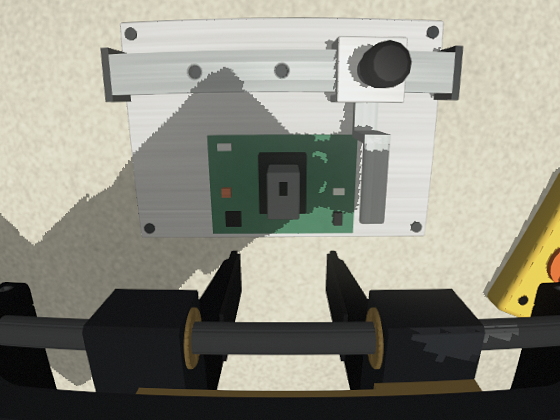

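The relay stands square in the socket: its top face at rows 172–219 and columns 267–300 matches the seated prediction of 171.5–219.4 and 265–298.7. I'll confirm its height by touching its top with the shut fingers.

```bash
python3 -m jog '[[-1,0.062,0,0.1,0,0,0],[-1,0.062,0,0.25,0,0,0],[-1,0.062,0,0.32,0,0,0],[-1,0.062,0,0.345,0,0,0],[-1,0.062,0,0.355,0,0,0]]' 20
python3 -m jog '[[-1,0,0,0.006,0,0,0],[-1,0,0,0.012,0,0,0],[-1,0,0,0.018,0,0,0],[-1,0,0,0.018,0,0,0]]'
```

```text
time_s: 12.22
ee_pos: [0.4816, -0.1715, 0.0771]
ee_rot: [-180.0, 0.0, 16.4]
force: [-0.1, 0.4, -0.6]
opening: 0.0017
time_s: 12.72
ee_pos: [0.4816, -0.1716, 0.073]
ee_rot: [180.0, -0.0, 16.4]
force: [-0.0, -0.3, 0.1]
opening: 0.0007
```

```bash
python3 -m jog '[[-1,0,0,0.004,0,0,0],[-1,0,0,0.008,0,0,0],[-1,0,0,0.012,0,0,0],[-1,0,0,0.012,0,0,0]]'
```

```text
time_s: 13.22
ee_pos: [0.4819, -0.1718, 0.0721]
ee_rot: [179.9, -0.1, 16.4]
force: [-6.6, 2.4, 31.8]
opening: 0.0004
```

Contact comes at z = 0.072 with the relay holding firm against 32 N, so it's fully home. Next is the knob.

```bash
python3 -m jog '[[-1,0,0,-0.15,0,0,0],[-0.05,0.1,0.08,-0.32,0,0,0],[-0.05,0.25,0.18,-0.36,0,0,0],[-0.05,0.356,0.259,-0.36,0,0,0],[-0.05,0.356,0.259,-0.36,0,0,0]]' 40
python3 look.py w10 knob_mid
python3 - <<'E'
import json
from h import *
from cell import bot
d=json.load(open(f"pics/w10.json"));i={k:np.array(d[k]) for k in("K","dist","pose")}
if d["pts"]: print(onz(i,d["pts"]["knob_mid"],.091))
go(bot,[.5857,-.2092,.11],16.4)
go(bot,[.5857,-.2092,.074],16.4)
E
```

```text
time_s: 13.85
ee_pos: [0.5863, -0.209, 0.1595]
ee_rot: [180.0, -0.0, 16.4]
force: [-0.4, 0.1, -0.7]
opening: 0.0349
knob_mid [([228.1, 281.4], 0.85)]
13.95 [ 0.58440806 -0.20816031  0.15935464] [-1.79947200e+02  6.52431923e-02  1.64073924e+01]
[ 0.58658207 -0.20917946  0.091     ]
rows xyz [0.004  0.0056 0.1974] rot [-0.0006  0.0007  0.0001]
rows xyz [0.0042 0.0058 0.3414] rot [-0.0006  0.0007  0.0001]
```

View pics/w10.png

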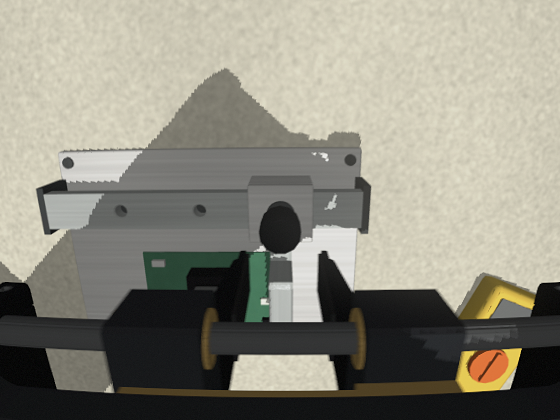

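The knob is at (228, 281), midway between the fingers at columns 240 and 325. I'll descend over it and grip.

```bash
python3 -m jog '[[0,0.004,0.003,0.1,0,0,0],[0,0.004,0.003,0.2,0,0,0],[0,0.004,0.003,0.3,0,0,0],[0,0.004,0.003,0.34,0,0,0],[0,0.004,0.003,0.34,0,0,0]]'
python3 -m jog '[[-1,0,0,0,0,0,0],[-1,0,0,0,0,0,0],[-1,0,0,0,0,0,0],[-1,0,0,0,0,0,0]]' 40
```

```text
time_s: 14.58
ee_pos: [0.5859, -0.2088, 0.0749]
ee_rot: [-180.0, 0.0, 16.4]
force: [0.6, 0.4, -0.3]
opening: 0.0474
time_s: 15.08
ee_pos: [0.5864, -0.2085, 0.0754]
ee_rot: [-180.0, -0.0, 16.4]
force: [-0.0, 4.6, 2.5]
opening: 0.0274
```

```bash
python3 -m jog '[[-1,0,0.001,-0.015,0,0,0],[-1,0,0.002,-0.03,0,0,0],[-1,0,0.002,-0.045,0,0,0],[-1,0,0.002,-0.056,0,0,0],[-1,0,0.002,-0.056,0,0,0]]'
```

```text
time_s: 15.7
ee_pos: [0.5866, -0.2095, 0.0888]
ee_rot: [180.0, -0.0, 16.4]
force: [2.8, 1.5, -7.5]
opening: 0.0273
```

The plunger is up: the pull is about 7.5 N, where the spring should give about 8. Now I'll slide.

```bash
python3 -m jog '[[-1,0,-0.03,0,0,0,0],[-1,0,-0.08,0,0,0,0],[-1,0,-0.13,0,0,0,0],[-1,0,-0.18,0,0,0,0],[-1,0,-0.22,0,0,0,0]]'
```

```text
time_s: 16.32
ee_pos: [0.5706, -0.1557, 0.089]
ee_rot: [-180.0, 0.0, 16.4]
force: [2.5, -1.5, -7.6]
opening: 0.0272
```

```bash
python3 -m jog '[[-1,0,-0.015,0,0,0,0],[-1,0,-0.03,0,0,0,0],[-1,0,-0.037,0,0,0,0],[-1,0,-0.037,0,0,0,0]]'
python3 look.py w11 knob_mid holddown_tip
python3 - <<'E'
from cell import bot
from h import *
P=[]
for k in range(3):
    im=bot.capture("scene"); P.append(bot.state()["ee_pos"])
print(np.array(P).round(4));print(bot.state()["force"])
cv2.imwrite("pics/s11.png",im[150:240,230:350].repeat(6,0).repeat(6,1))
E
```

```text
time_s: 16.82
ee_pos: [0.5682, -0.1477, 0.0889]
ee_rot: [-180.0, 0.0, 16.4]
force: [0.9, 0.0, -7.0]
opening: 0.027
knob_mid [([285.1, 282.7], 0.75)]
holddown_tip []
16.975 [ 0.56821749 -0.14772572  0.08882418] [-1.79975175e+02  2.12052770e-02  1.63924766e+01]
[[ 0.5682 -0.1477  0.0888]
 [ 0.5682 -0.1477  0.0888]
 [ 0.5682 -0.1478  0.0888]]
[ 0.27029791  0.64668169 -7.87797758]
```

View pics/s11.png

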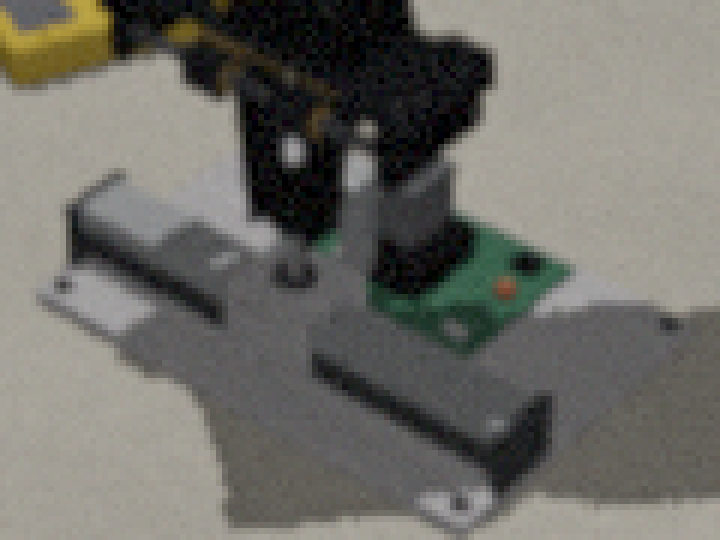

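View pics/w11.png

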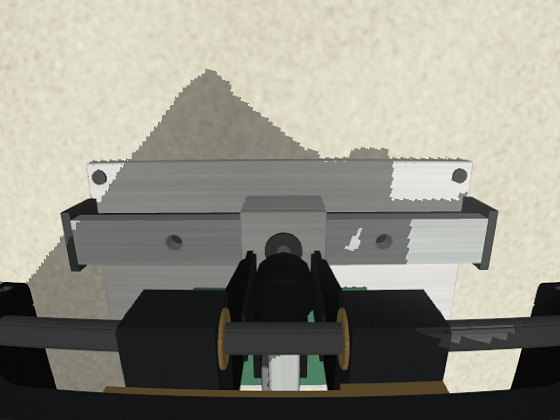

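The arm now lies over the relay, and the holes at 0 and 0.130 show symmetrically at columns 174 and 384. Measured travel is 64.5 mm, so I'll add 0.5 mm and lower the pin.

```bash
python3 -m jog '[[-1,0,-0.002,0.012,0,0,0],[-1,0,-0.002,0.024,0,0,0],[-1,0,-0.002,0.034,0,0,0],[-1,0,-0.002,0.042,0,0,0]]'
```

```text
time_s: 17.62
ee_pos: [0.5679, -0.1467, 0.0784]
ee_rot: [-179.9, 0.0, 16.4]
force: [-3.4, 5.9, -0.8]
opening: 0.0272
```

The pin has entered the hole. I'll push it fully home.

```bash
python3 -m jog '[[-1,0,0.001,0.01,0,0,0],[-1,0,0.001,0.02,0,0,0],[-1,0,0.001,0.028,0,0,0],[-1,0,0.001,0.032,0,0,0]]' 50
python3 -m jog '[[-1,0,0,0.004,0,0,0],[-1,0,0,0.004,0,0,0]]'
```

```text
time_s: 18.12
ee_pos: [0.5681, -0.1463, 0.0718]
ee_rot: [-179.9, -0.0, 16.4]
force: [-11.4, 9.9, 22.8]
opening: 0.027
time_s: 18.38
ee_pos: [0.5682, -0.1464, 0.0718]
ee_rot: [-180.0, -0.0, 16.4]
force: [-11.3, 10.8, 25.7]
opening: 0.0271
```

It has come to a firm stop at the expected height (0.0718 against about 0.0714). I'll ease off the sideways load and check that the stop is the real one.

```bash
python3 -m jog '[[-1,-0.002,-0.002,0,0,0,0],[-1,-0.002,-0.003,0,0,0,0],[-1,-0.002,-0.003,0,0,0,0]]'
python3 - <<'E'
from cell import bot
from h import *
F=[]
for k in range(3):
    im=bot.capture("wrist"); s=bot.state();F.append(np.r_[s["ee_pos"]*1e3,s["force"]])
print(np.array(F).round(1))
E
```

```text
time_s: 18.75
ee_pos: [0.5681, -0.1462, 0.0718]
ee_rot: [180.0, -0.1, 16.4]
force: [-8.6, 9.3, 22.0]
opening: 0.0267
[[ 568.  -146.3   71.8   -3.6    9.6   23.2]
 [ 568.  -146.3   71.8   -7.3    7.2   22.7]
 [ 568.  -146.3   71.8   -8.     8.5   23.7]]
```

```bash
python3 -m jog '[[-1,-0.002,-0.003,0,0,0,0],[-1,-0.003,-0.006,0,0,0,0],[-1,-0.003,-0.006,0.002,0,0,0],[-1,-0.003,-0.006,0.002,0,0,0]]'
python3 - <<'E'
from cell import bot
from h import *
F=[]
for k in range(3):
    im=bot.capture("wrist"); s=bot.state();F.append(np.r_[s["ee_pos"]*1e3,s["force"]])
print(np.array(F).round(1))
cv2.imwrite("pics/w12.png",im)
im=bot.capture("scene");cv2.imwrite("pics/s12.png",im[150:240,230:350].repeat(6,0).repeat(6,1))
for l in("relay_mid","knob_mid","holddown_tip"): print(l,[(x["location"],round(x["confidence"],2)) for x in bot.place_of(l,"scene")][:2])
E
```

```text
time_s: 19.4
ee_pos: [0.568, -0.1461, 0.0718]
ee_rot: [179.8, -0.2, 16.4]
force: [-4.2, 3.2, 23.1]
opening: 0.0268
[[ 568.  -146.1   71.8   -4.5    3.6   25. ]
 [ 568.  -146.    71.8   -4.1    3.4   23.1]
 [ 568.  -146.    71.8   -3.9    3.7   24.1]]
relay_mid [([288.6, 242.2], 0.74), ([183.2, 296.6], 0.64)]
knob_mid []
holddown_tip [([172.6, 302.6], 0.96)]
```

View pics/s12.png

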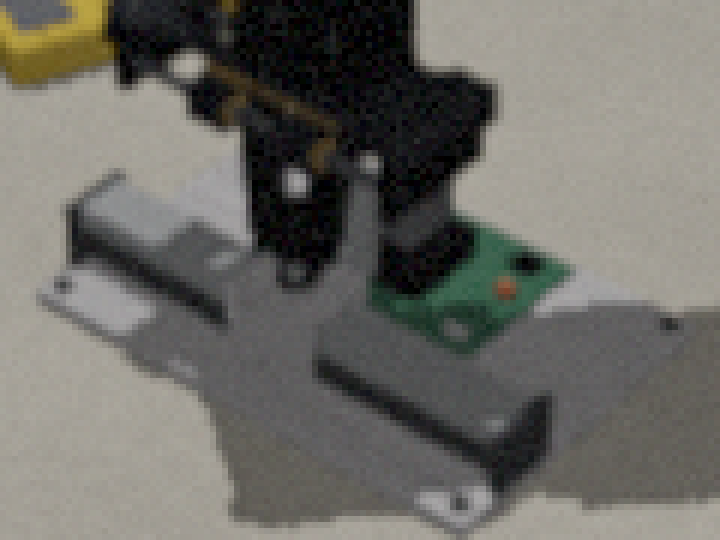

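View pics/w12.png

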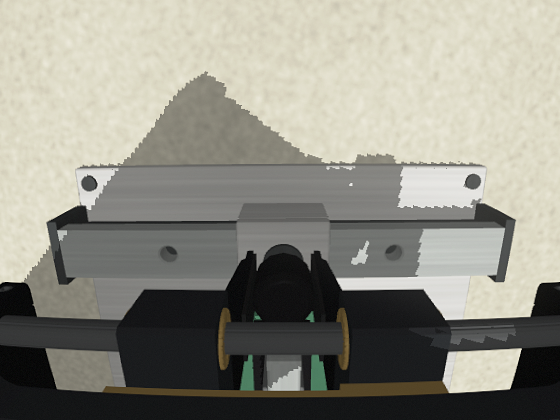

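The pin sits against a hard stop: z stays at 0.0718 under 22–26 N, where the spring alone needs only 2.5 N, and the sideways load is now small. In both pictures the section is midway between the outer holes (columns 168 and 394), with its arm over the seated relay. I'll hand in while holding the knob down.

Run:
```python
from cell import bot
s=bot.state();print(s["time_s"],s["ee_pos"],s["force"],s["opening"])
print(bot.sign_off())
```

```text
19.75 [ 0.5680133  -0.14604598  0.07179987] [-3.53806413  3.25400446 23.40934428] 0.027092642540256485
the job is handed in; nothing more can be done
None
```

I plugged the relay into the socket and let go of it, lifted the plunger, slid the section to the next hole and pushed the knob down. I handed in at 19.75 s of the 51 s allowed, with the gripper still holding the knob down.

- **Relay:** Touching its top with the shut fingers met contact at z = 0.072 m, the seated height, and it held firm at 32 N.
- **Section:** I measured about 65 mm of travel. In the last pictures the section sits midway between the outer rail holes, with its arm over the relay.
- **Plunger:** The pin entered the hole and came to a hard stop. The tool stayed at z = 0.0718 m under 22–26 N, against an expected 0.0714–0.0721 m worked out from the start height and the lifting force. I was still pressing at about 23 N at hand-in.
- **Checks that failed or disagreed:**
    - The networks missed the knob in the last scene picture, and their first choice for the relay there was wrong: it pointed at the screwdriver.
    - The wrist camera was biased by 1–2 mm at close range.
    - The first push on the knob had about 15 N of sideways load, which I eased to about 5 N.
    - I did not check afterwards that the multimeter, capacitor and screwdriver had not moved, but the arm never went near them.

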